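# Extend the telescopic flour brush and hold it over the board

### The arm

A 7-joint arm with a two-finger parallel gripper is mounted at the origin on the work surface. World frame = base frame: x ahead of the robot, y to its left, z up, the work surface at z = 0. Lengths are in m, angles in rad, forces in N, time in s.
With the tool pointing down it reaches from about 0.35 to 0.9 m from the base axis. Payload 8.1 kg.
Tool frame: the origin (TCP) lies on the centre line of the jaws, within the pads' length; the fingertips stand arm.tip_extent ahead of it and the grasp point (between the pads) lies 3 mm ahead of it (arm.tip_extent is the distance from the TCP to the fingertips, in m); y points along the fingers, z is the direction in which the jaws open and shut, and the axes are right-handed (so a half turn about y gives the same grasp; the last joint's range is limited). The gripper opens to 92 mm and grips with 3 to 60 N. Pads are 19 mm wide; open, the fingers measure 130 mm over their backs; the gripper's body (75 mm by 190 mm) begins 47 mm behind the grasp point.
Start: joints at [-1.307, 0.434, 0.025, 1.573, -0.012, 1.134, -0.075], TCP at [0.224, 0.583, 0.249] pointing down, gripper open.
Joint ranges: [-2.62, 2.62], [-0.44, 2.09], [-1.27, 1.32], [0.08, 2.57], [-1.32, 4.46], [0.12, 2], [-2.74, 2.74]. Speed limits (rad/s): [2.22, 2.22, 3.01, 3.01, 3.14, 3.14, 3.14].

### API

Orientations are given as a rotation vector (axis times angle).
In Python, from cell import observe, get_image, sign_off, boxes_of, place_of, arm gives the robot as it stands.
- The arm moves only by the tool arm_command, never from a script. Its argument "plan" is a list of rows, each a list of 2 entries, a list of its own where there are three numbers: the shift along the tool's x, y, z in m, then the turn, a rotation vector about the tool's x, y, z in degrees. In form: [[[tx, ty, tz], [ax, ay, az]], ...]. A call has 1 to 5 rows; each row is the pose to reach, as a shift and turn from the pose commanded when the call began, along the tool's axes at that moment; what a row does not reach only later rows make up. A row lasts 1/10 s, in which the tool goes at most 50 mm and 8.59 degrees, less where a joint would pass 70% of its speed; a pose out of reach is approached as far as the arm can. A call with a gripper value outside its range is refused whole. "fingers" is the closure, from -1 (fully open) to 1 (shut), set as the call begins (left out, the last holds). The fingers move at their own pace and stop on an object; "squeeze" is the grip in N (left out, the last holds). Time passes only in rows, so rows that repeat a pose let the fingers close. It gives the time, the measured TCP pose, the force and the opening at its end, in the units of the state.
- observe(): the state, without advancing time (a new reading comes with each control period).
- get_image(name): name is "scene" or "top"; returns a dict with "color" (384x512x3 uint8, red, green, blue), "camera_matrix" (3x3 intrinsics, pixels), "distortion" ([k1, k2, p1, p2, k3] as OpenCV has them; the pictures are not rectified), "world_to_cam" (4x4, takes a point from world to camera coordinates). Camera axes: x right, y up, looking along -z (the intrinsics and any distortion apply to the point x, -y, -z); pixel columns grow to the right and rows downward; lengths in m; the calibration is good to about 2 mm. A picture is of the moment at which its call begins. There is no depth.
- sign_off(): hands the job in, once; it reports no verdict.
Trained networks look in a picture, given as the dict that the camera call returned (one of the last four; its "shot" number tells which), for a name from the list of things; names that differ only in an ending like _2 or _b are one class to them, and where a whole thing is asked for, a point or a joint stands for the part that bears it (a point fixed in the world has none). Each returns a list of dicts, best first, with "confidence" (0 to 1); they miss things now and then, are a little off and sometimes report something else, mostly with a low value. They report only what shows in the picture. A call takes as long as a camera call. They do not tell look-alikes from the thing itself.
- boxes_of(picture, thing): "point" ([column, row] in pixels, amid what is visible of it).
- place_of(picture, thing): "point" ([column, row] in pixels: a listed point, or the origin of a listed thing).
The state is a dict: "clock": time; "joints": joint angles; "dq": joint speeds; "joint_efforts": joint torques, N m; "position": TCP position; "ee_rot": TCP orientation; "force": force on the tool from outside, world axes, zero at the start; "ft_torque": the same for the moment, N m; "width": opening from 0.0 (shut) to 1.0 (fully open).
Only numpy, scipy, OpenCV 4.12 (cv2) and the standard library are available. Lean on these libraries where they do the work, as an engineer would, in place of code of your own. Each camera call takes 0.05 s, during which the arm holds its last target.

### The job

Get the telescopic flour brush ready to sweep the chapati board: press the button on its handle, pull the handle out past the first stop to the second, and let the button spring back out so that it locks there. Then take the brush by its handle, off the button, lift it out of its stand and hold it upright over the middle of the board with the bristles a few centimetres clear of the wood; finish while still holding it so, without setting it down. Keep the brush from tipping over and leave everything else on the counter where it is.

Things in the scene. Friction and masses are not known exactly. Their poses are not given: they have to be found in the camera images.
- brush: Lower part of a telescopic flour brush standing upright, bristles down, loose in its stand: cream bristle head 45 mm across, grey outer tube 24 mm across from 33 to 125 mm up; 0.14 to 0.23 kg. Origin: centre of the bristle ends, its lowest point; z up along the brush, x to the button's side. Its weight keeps it in the stand while the handle slides out. Length 207 mm closed, 277 mm extended.
- handle (a joint): How far the handle is pulled out of the tube along the brush's z, in m: 0 closed, 0.035 first stop, 0.070 second stop and end of travel. The button's sprung pin locks it at each of the three (1.5 mm play); it slides only while the button is in by about 3 mm or more, against 0.85 N of friction, which also keeps it from sinking when let go.
- handle_mid (a point): Middle of the slate-grey plastic handle with two thin teal rings: a rounded bar 80 mm long, 30 mm across along the brush's x, 26 mm along its y, 0.055 kg. On the brush's axis, 167 mm above the bristle ends when closed, 237 mm at the second stop; the handle reaches 40 mm above and below it. Axes as the brush's.
- button_face (a point): Centre of the outer face of the teal push button, 12 mm wide, 18 mm high, on the handle's +x side, 3 mm above the handle's middle. It stands 4.5 mm proud: 34.5 mm from button face to handle back. A teal mark on the handle's top shows its side. A pinch across the handle along its x presses the button flush; a pinch along its y leaves it free.
- button (a joint): How far the button is pressed in, in m: 0 out (sprung), about 0.0045 flush with the handle, 0.005 at most. Takes about 2 N to start and 7 N to press flush; springs back out when let go with the pin at a stop.
- stand: Small white plastic cup of the brush, stuck fast to the counter by a grey suction foot 94 mm across: 62 mm across at the rim, rim 50 mm above the counter, inside 52 mm across at the rim and a little wider at the floor, which is 6 mm above the counter. Origin: centre of its underside on the counter.
- board: Thick round bamboo chapati board, 240 mm across, on three short feet, loose, 1.2 kg. Origin: centre, at counter level; its flat top is 36 mm above the counter.
- rolling_pin: Steel rolling pin, 41 mm thick, 385 mm long along its x with black six-sided plastic grips. Leave alone. Origin: on the counter, under its middle.
- canister: Empty clear glass canister with a bamboo lid, 104 mm across, 140 mm high. Leave alone. Origin: centre of its base.
- spatula: Teal silicone spatula lying flat along its x, 282 mm long, 52 mm wide at the blade, 20 mm high at most. Leave alone. Origin: on the counter, near its middle.
- dispenser: White plastic countertop push dispenser, 75 by 85 mm, 143 mm high with its push head and a spout that reaches 60 mm out to its -x. Leave alone. Origin: centre of its base.
Mind the look-alikes: they are no part of the job. Of the things like the board, leave any that is purple; of the rest the smaller one is meant.

How it is judged:
On the way, in this order (a step that is already met when the one before it is completed fails the run):
1. the button is pressed in while the handle is still closed (value of joint button above 0.003 m and value of joint handle below 0.008 m), for 0.1 s.
2. the handle is pulled out to the second stop (value of joint handle above 0.0675 m), for 0.1 s.
3. the button is back out, locking the handle at the second stop (value of joint handle above 0.0675 m and value of joint button below 0.0012 m), for 0.2 s.
At the end, for the whole second after the job is handed in: Brush locked at the second stop (handle within 2.5 mm of 70 mm, button out within 1.2 mm), held still by its handle (grasp within 55 mm of its middle), off stand and board, upright within 0.2 rad, bristles within 60 mm of the board's centre from above and 10 to 90 mm above it (all of step 3 and contact force between the fingers and brush above 1 N and distance between the grasp point and handle_mid below 0.055 m and contact force between brush and board below 0.05 N and contact force between brush and stand below 0.05 N and horizontal distance between brush and board below 0.06 m and z of brush in the frame of board between 0.046 and 0.126 m and angle between brush's own z axis and vertical below 0.2 rad and linear speed of brush below 0.03 m/s); the arm keeps its last pose, push and grip.
It fails at once if the brush tips over (angle between brush's own z axis and vertical above 0.5 rad).
It fails at once if the board is shifted (distance of board from where it was at the start of the episode above 0.02 m).
It fails at once if another thing on the counter is disturbed (distance of any of rolling_pin, canister, spatula, dispenser from where it was at the start of the episode above 0.02 m).
It also fails if it takes over 51 s, if anything falls off the work surface, if the arm or the gripper's body presses on something with over 40 N, if the wrist force passes 120 N, or if a joint passes its speed limit or range.

## Working session

There is one attempt and no reset: what is moved stays moved. The work goes in short steps, Python scripts to look and compute and a tool call to move; the robot and the scene stay as the last step left them, time stands still between calls to the robot, and variables do not carry over. Pictures are saved under pics/ and viewed, and the job is handed in when it is done.

Besides the shell and the picture viewer there is one more tool, called after ">>>" in YAML: its name, and indented under it one key for each argument. arm_command: Moves the arm, as the interface text tells. Its arguments: {"type":"object","properties":{"plan":{"type":"array","items":{"type":"array"}},"fingers":{"type":"number"},"squeeze":{"type":"number"}},"required":["plan"]}

```bash
ls; mkdir -p pics
python3 - <<'E'
from cell import *
import cv2
s=observe();print(s)
print([a for a in dir(arm) if a[0]!='_'], getattr(arm,'tip_extent',None))
for n in ("scene","top"):
    p=get_image(n);cv2.imwrite(f"pics/{n}0.png",p["color"][:,:,::-1])
    print(n,p["camera_matrix"],p["distortion"],p["world_to_cam"],p.keys())
    for t in ["brush","handle_mid","button_face","stand","board","rolling_pin","canister","spatula","dispenser"]:
        print(t,[(round(d["confidence"],2),[round(float(v)) for v in d["point"]]) for d in place_of(p,t)])
E
```

```text
pics
{'clock': 0.0, 'joints': array([-1.30656531,  0.43525375,  0.02496998,  1.57410695, -0.01161311,
        1.13398119, -0.07510898]), 'dq': array([ 1.57898999e-03, -9.57817705e-04, -5.21910863e-04, -4.45040648e-06,
        9.83677565e-04, -2.05511835e-04, -1.14326773e-03]), 'joint_efforts': array([-4.67650116e-04, -6.67862034e+01,  9.84622948e-01, -3.14454782e+01,
       -6.05442119e-02,  4.31448966e-02,  1.67554613e-04]), 'position': array([0.2240356 , 0.58295356, 0.24792197]), 'ee_rot': array([-1.55315769,  0.28807015, -0.28781631]), 'force': array([ 0.56147593,  0.30544749, -0.42276173]), 'ft_torque': array([ 0.02620773,  0.01165277, -0.00883203]), 'width': 1.003313038628114}
['PlanningError', 'tip_extent'] 0.022
scene [[405.51941704   0.         253.18458316]
 [  0.         405.51941704 187.07564853]
 [  0.           0.           1.        ]] [-0.0770632  0.         0.         0.         0.       ] [[ 0.85550069  0.51751984  0.01708173 -0.42996401]
 [-0.33581624  0.52941585  0.77906759  0.08189875]
 [ 0.3941396  -0.67222919  0.62670719 -1.62735862]
 [ 0.          0.          0
[... 453 characters left out ...]
]
 [  0.         385.37489737 193.45939424]
 [  0.           0.           1.        ]] [-0.08744347  0.          0.          0.          0.        ] [[-0.02659571 -0.99964161  0.00305284  0.02097336]
 [ 0.99192383 -0.02601126  0.12413912 -0.49777039]
 [-0.12401522  0.00632975  0.99226013 -1.50927299]
 [ 0.          0.          0.          1.        ]] dict_keys(['color', 'camera_matrix', 'distortion', 'world_to_cam', 'shot'])
brush [(0.6, [204, 199])]
handle_mid []
button_face [(0.71, [205, 197])]
stand [(0.49, [202, 198])]
board [(0.88, [340, 276]), (0.59, [320, 195]), (0.56, [201, 257])]
rolling_pin [(0.91, [268, 123])]
canister [(0.95, [383, 189])]
spatula [(0.7, [258, 197])]
dispenser []
```

View pics/scene0.png

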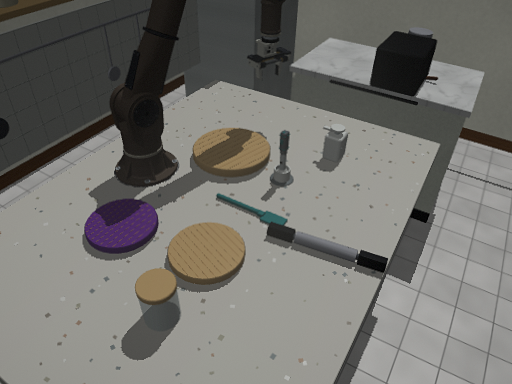

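View pics/top0.png

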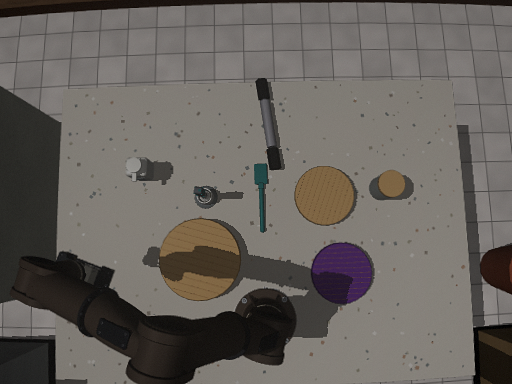

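Board candidates (top picture): bamboo at (201,258), which is large; bamboo at (325,195), which is smaller; purple at (342,273). The smaller bamboo board is the target, at (207,251) in scene. The brush is at top (204,195) / scene (283,160). The dispenser at scene (336,143) could be taken for it. Next come close crops and triangulation.

```bash
cat > h.py <<'E'
import numpy as np, cv2
from cell import *
def ray(p,px):
    u=cv2.undistortPoints(np.array([[px]],float),p["camera_matrix"],np.array(p["distortion"]))[0,0]
    W=p["world_to_cam"];R=W[:3,:3];t=W[:3,3]
    d=R.T@np.array([u[0],-u[1],-1.]);return -R.T@t,d/np.linalg.norm(d)
def atz(p,px,z):
    o,d=ray(p,px);return o+d*(z-o[2])/d[2]
def tri(*pp):
    A=0;b=0
    for p,px in pp:
        o,d=ray(p,px);M=np.eye(3)-np.outer(d,d);A=A+M;b=b+M@o
    x=np.linalg.solve(A,b)
    res=[]
    for p,px in pp: res.append(np.linalg.norm(proj(p,x)-px))
    return x,res
def proj(p,X):
    W=p["world_to_cam"];c=W[:3,:3]@np.asarray(X,float)+W[:3,3]
    return cv2.projectPoints(np.array([[c[0],-c[1],-c[2]]]),np.zeros(3),np.zeros(3),p["camera_matrix"],np.array(p["distortion"]))[0][0,0]
def crop(p,c,r,k,name):
    x0,y0=int(c[0]-r),int(c[1]-r)
    im=p["color"][max(y0,0):y0+2*r,max(x0,0):x0+2*r,::-1]
    return cv2.resize(im,None,fx=k,fy=k,interpolation=cv2.INTER_CUBIC)
E
python3 - <<'E'
from h import *
s=get_image("scene");t=get_image("top")
a=crop(s,(283,155),32,9,"");b=crop(t,(210,195),32,9,"")
cv2.imwrite("pics/crop1.png",np.hstack([a,b])[:, :1152][:, ::1] if 0 else cv2.resize(np.hstack([a,b]),(800,400)))
np.set_printoptions(precision=4,suppress=True)
print("board",tri((s,(207,251)),(t,(325,195))), atz(t,(325,195),.036),atz(s,(207,251),.036))
def ell(p,seed):
    hsv=cv2.cvtColor(p["color"],cv2.COLOR_RGB2HSV)
    m=((hsv[...,0]>8)&(hsv[...,0]<25)&(hsv[...,1]>90)).astype(np.uint8)
    n,l,st,ce=cv2.connectedComponentsWithStats(m)
    k=l[seed[1],seed[0]];print(k,st[k],ce[k]);return l==k
m=ell(s,(207,251));m2=ell(t,(325,195))
for p,mm in((s,m),(t,m2)):
    ys,xs=np.nonzero(mm);P=np.array([atz(p,(x,y),.036) for x,y in zip(xs[::5],ys[::5])]);print(P.mean(0),P.min(0),P.max(0))
E
```

```text
board (array([ 0.4872, -0.2546,  0.0243]), [np.float64(0.583230477504299), np.float64(0.44717541482925843)]) [ 0.4845 -0.2536  0.036 ] [ 0.4955 -0.2617  0.036 ]
53 [ 168  223   77   61 3560] [205.1904 252.0958]
16 [ 295  166   59   59 2750] [323.9062 195.1527]
[ 0.4929 -0.2659  0.036 ] [ 0.3747 -0.3829  0.036 ] [ 0.6034 -0.1434  0.036 ]
[ 0.4844 -0.2509  0.036 ] [ 0.3689 -0.3669  0.036 ] [ 0.6028 -0.1328  0.036 ]
```

View pics/crop1.png

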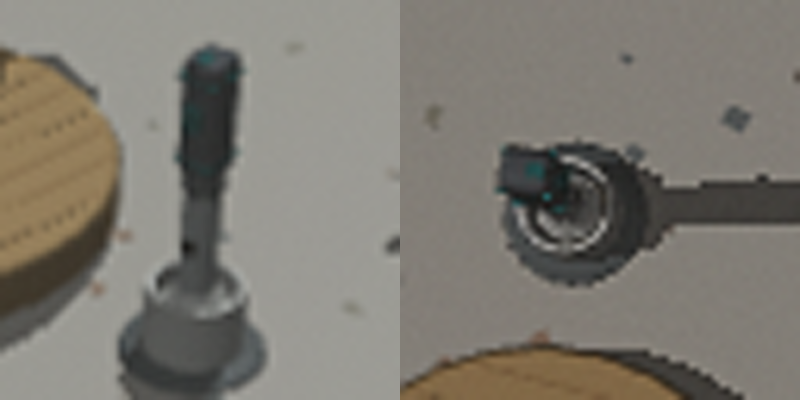

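Run:
```python
from h import *
s=get_image("scene");t=get_image("top")
def z(p,x0,y0,w,h,k):
    im=p["color"][y0:y0+h,x0:x0+w,::-1];im=cv2.resize(im,None,fx=k,fy=k,interpolation=cv2.INTER_NEAREST)
    return np.clip(im.astype(float)*2.2,0,255).astype(np.uint8)
cv2.imwrite("pics/crop2.png",np.hstack([z(s,272,127,24,36,16),z(t,188,180,24,36,16)]))
np.set_printoptions(precision=4,suppress=True)
# stand
for p,n in((s,"s"),(t,"t")):
    for th in("brush","stand","handle_mid","button_face","dispenser"):
        for f in (place_of,boxes_of):
            print(n,th,f.__name__,[(round(d["confidence"],2),np.round(d["point"],1)) for d in f(p,th)])
```

```text
s brush call [(0.78, array([281.4, 175.3]))]
s brush call [(0.56, array([285.8, 145.1]))]
s stand call [(0.55, array([279.5, 174.5]))]
s stand call [(0.84, array([282.7, 176.9])), (0.54, array([281.9, 139.5]))]
s handle_mid call [(0.63, array([284.5, 139.4]))]
s handle_mid call [(0.64, array([283.4, 136.1]))]
s button_face call []
s button_face call []
s dispenser call [(0.55, array([334.6, 153.5]))]
s dispenser call []
t brush call [(0.67, array([202.9, 197. ]))]
t brush call [(0.43, array([203.8, 195.6]))]
t stand call [(0.74, array([204.3, 194.7])), (0.26, array([258.7, 197.1]))]
t stand call [(0.53, array([207.6, 197.3]))]
t handle_mid call [(0.68, array([199.5, 186.5])), (0.59, array([141.8, 172.5]))]
t handle_mid call [(0.56, array([320.1, 192.5]))]
t button_face call []
t button_face call [(0.48, array([199.2, 190.2]))]
t dispenser call [(0.68, array([142.6, 172.9])), (0.38, array([321.4, 194.7]))]
t dispenser call [(0.96, array([138.8, 167.3]))]
```

View pics/crop2.png

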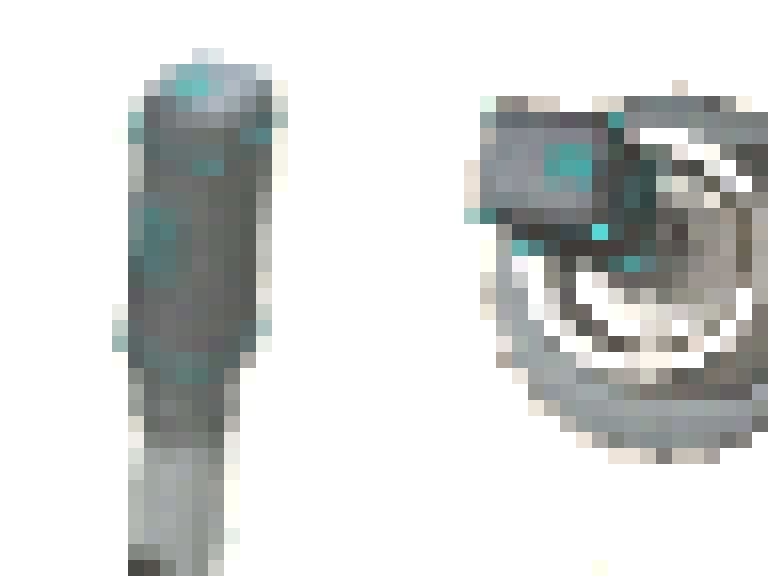

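Run:
```python
from h import *
np.set_printoptions(precision=4,suppress=True)
s=get_image("scene");t=get_image("top")
print("top c",tri((s,(284.3,132.2)),(t,(197.4,189.6))))
print("mark",tri((s,(283.6,131.9)),(t,(199.1,189.5))))
print("button",tri((s,(281.2,141.4)),(t,(203.5,191))))
# stand: foot ellipse in top & cup
for px in [(204.3,194.7),(207.6,197.3)]: print(atz(t,px,0.0))
print(atz(s,(281,174.5),0),atz(s,(281.4,175.3),0.006))
# foot extents top
def z(p,x0,y0,w,h,k):
    im=p["color"][y0:y0+h,x0:x0+w,::-1];im=cv2.resize(im,None,fx=k,fy=k,interpolation=cv2.INTER_NEAREST)
    return np.clip(im.astype(float)*1.6,0,255).astype(np.uint8)
cv2.imwrite("pics/crop3.png",np.hstack([z(s,264,140,38,50,10),z(t,188,180,38,50,10)]))
```

```text
top c (array([0.494 , 0.2276, 0.207 ]), [np.float64(0.5682461442141119), np.float64(0.5762197543068271)])
mark (array([0.4939, 0.221 , 0.2114]), [np.float64(0.4715780743479517), np.float64(0.47743022207351987)])
button (array([0.4926, 0.2102, 0.1767]), [np.float64(0.5459195906101152), np.float64(0.5445812810506612)])
[0.5028 0.2329 0.    ]
[0.4918 0.2195 0.    ]
[ 0.4827  0.2454 -0.    ] [0.4899 0.2344 0.006 ]
```

View pics/crop3.png

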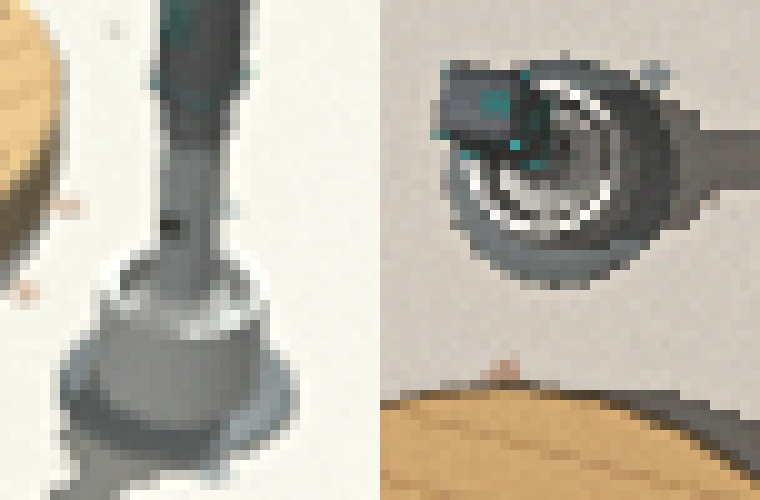

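```bash
cat >> h.py <<'E'
from scipy.spatial.transform import Rotation as Ro
np.set_printoptions(precision=4,suppress=True)
def need(pos,jaw=None):
    s=observe();R=Ro.from_rotvec(s["ee_rot"]).as_matrix()
    print("t",s["clock"],"pos",s["position"],"F",s["force"],"w",s["width"],"q",s["joints"])
    print("R\n",R)
    print("shift tool:",R.T@(np.array(pos)-s["position"]))
    if jaw is not None:
        z=np.array(jaw,float);z/=np.linalg.norm(z)
        if jaw is not None:
            for sg in(1,-1):
                y=np.array([0,0,-1.]);T=np.column_stack([np.cross(y,sg*z),y,sg*z])
                print("turn deg tool:",np.degrees(Ro.from_matrix(R.T@T).as_rotvec()))
E
python3 - <<'E'
from h import *
need((0.494,0.2275,0.27),(0,1,0))
need((0.494,0.2275,0.27),(1,0,0))
E
```

```text
t 2.3 pos [0.2242 0.5834 0.2488] F [ 0.3711 -0.5033 -0.2268] w 1.0002949521565234 q [-1.3066  0.4345  0.025   1.5732 -0.0116  1.134  -0.0751]
R
 [[ 0.9334  0.      0.3587]
 [-0.3587  0.0001  0.9334]
 [-0.     -1.      0.0001]]
shift tool: [ 0.3796 -0.0213 -0.2355]
turn deg tool: [ -0.0051 -21.0211  -0.0003]
turn deg tool: [  0.0004 158.9789  -0.0072]
t 2.3 pos [0.2242 0.5834 0.2488] F [ 0.3711 -0.5033 -0.2268] w 1.0002949521565234 q [-1.3066  0.4345  0.025   1.5732 -0.0116  1.134  -0.0751]
R
 [[ 0.9334  0.      0.3587]
 [-0.3587  0.0001  0.9334]
 [-0.     -1.      0.0001]]
shift tool: [ 0.3796 -0.0213 -0.2355]
turn deg tool: [-0.0036 68.9789 -0.004 ]
turn deg tool: [  -0.0044 -111.0211    0.004 ]
```

>>> arm_command:
  plan:
    - [[0,-0.05,0],[0,-5,0]]
    - [[0.04,-0.06,-0.025],[0,-10,0]]
    - [[0.08,-0.06,-0.05],[0,-15,0]]
    - [[0.12,-0.06,-0.075],[0,-21,0]]
    - [[0.16,-0.06,-0.1],[0,-21,0]]
  fingers: -1
  squeeze: 20

```text
clock: 2.8
position: [0.3386, 0.4311, 0.309]
ee_rot: [-1.57, -0.003, 0.002]
force: [-0.0, 0.4, -0.2]
width: 1.0
```

Run:
```python
from h import *
need((0.494,0.2275,0.27),(0,1,0))
```

```text
t 2.8 pos [0.3386 0.4311 0.309 ] F [-0.0168  0.4459 -0.2058] w 0.9998841466478581 q [-1.0101  0.2643  0.0097  1.6722 -0.0026  1.2044  0.5746]
R
 [[ 1.      0.0004 -0.0036]
 [ 0.0036  0.0006  1.    ]
 [ 0.0005 -1.      0.0005]]
shift tool: [ 0.1547  0.039  -0.2042]
turn deg tool: [-0.0315  0.2056  0.0258]
turn deg tool: [   0.0404 -179.7944    0.0494]
```

>>> arm_command:
  plan:
    - [[0.03,0,-0.04],[0,0,0]]
    - [[0.06,0,-0.08],[0,0,0]]
    - [[0.09,0,-0.12],[0,0,0]]
    - [[0.12,0,-0.16],[0,0,0]]
    - [[0.148,0,-0.197],[0,0,0]]

```text
clock: 3.3
position: [0.4867, 0.2334, 0.3091]
ee_rot: [-1.571, 0.0, -0.001]
force: [0.6, 1.0, -0.3]
width: 0.999
```

>>> arm_command:
  plan:
    - [[0.007,0.01,-0.007],[0,0,0]]
    - [[0.007,0.02,-0.007],[0,0,0]]
    - [[0.007,0.02,-0.007],[0,0,0]]

```text
clock: 3.6
position: [0.491, 0.2296, 0.287]
ee_rot: [-1.571, 0.002, 0.003]
force: [-1.2, 0.7, -0.4]
width: 1.002
```

```bash
cat > v.py <<'E'
from h import *
import sys
need((0.494,0.2275,0.179),(0,1,0))
s=get_image("scene");t=get_image("top")
def z(p,x0,y0,w,h,k):
    im=p["color"][y0:y0+h,x0:x0+w,::-1];im=cv2.resize(im,None,fx=k,fy=k,interpolation=cv2.INTER_NEAREST)
    return np.clip(im.astype(float)*1.8,0,255).astype(np.uint8)
cv2.imwrite(sys.argv[1],np.hstack([z(s,250,90,66,96,6),z(t,170,140,66,96,6)]))
E
python3 v.py pics/v1.png
```

```text
t 3.6 pos [0.491  0.2296 0.287 ] F [-1.2458  0.7219 -0.351 ] w 1.0016472115014423 q [-0.6487  0.2683  0.1447  1.7269 -0.0428  1.1523  1.0802]
R
 [[ 1.     -0.003  -0.001 ]
 [ 0.001  -0.0006  1.    ]
 [-0.003  -1.     -0.0006]]
shift tool: [ 0.0034  0.108  -0.0021]
turn deg tool: [ 0.0369  0.0583 -0.1719]
turn deg tool: [  -0.27   -179.9415   -0.058 ]
```

View pics/v1.png

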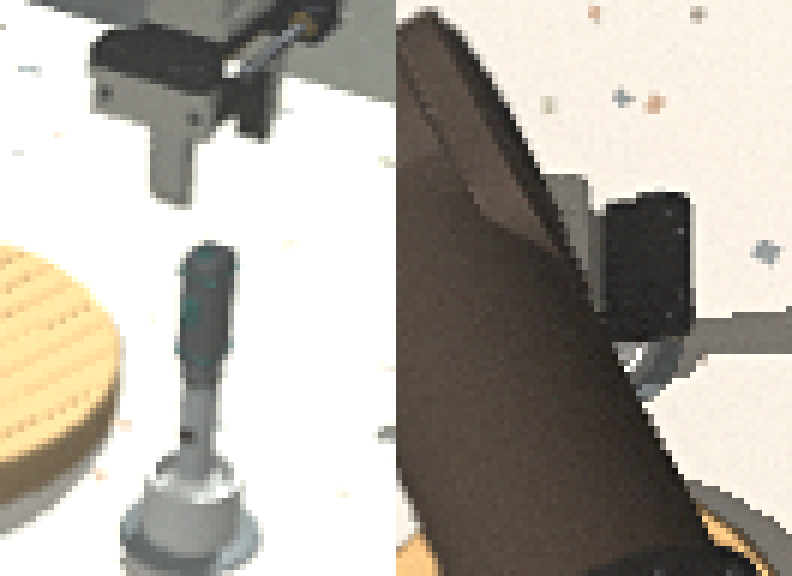

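Run:
```python
from h import *
s=get_image("scene")
c=np.array([.494,.2275])
print("top",proj(s,[*c,.213]),"mid",proj(s,[*c,.176]))
for a in (-110,-100,-90,-80,-70):
    d=np.array([np.cos(np.radians(a)),np.sin(np.radians(a))])
    print(a,"btn",proj(s,[*(c+.0195*d),.176]),"mark",proj(s,[*(c+.009*d),.213]))
o=observe();p=o["position"]
for sg in(-1,1): print("tip",proj(s,p+[0,sg*.0455,-.022]))
im=s["color"][125:170,270:300].astype(int)
te=np.minimum(im[...,1],im[...,2])-im[...,0]
ys,xs=np.nonzero(te>14)
for y in range(45):
    print(125+y,[270+int(x) for x in np.nonzero(te[y]>14)[0]],te[y].max())
    if y>28:break
```

```text
top [284.9656 130.667 ] mid [284.3068 139.4399]
-110 btn [280.3214 141.1778] mark [283.1068 131.4502]
-100 btn [281.0074 141.5527] mark [283.4287 131.6193]
-90 btn [281.7963 141.8637] mark [283.7978 131.7595]
-80 btn [282.6636 142.1009] mark [284.2029 131.8664]
-70 btn [283.5823 142.2567] mark [284.6315 131.9369]
tip [279.6071 122.3297]
tip [291.5751 111.7144]
125 [] -7
126 [] -7
127 [] -7
128 [] -7
129 [] -6
130 [] 0
131 [] 8
132 [] 14
133 [] 7
134 [] 8
135 [] 9
136 [] 7
137 [] 14
138 [] 1
139 [] 6
140 [281] 18
141 [] 14
142 [281] 15
143 [] 14
144 [] 7
145 [] 1
146 [] 2
147 [] 8
148 [] 11
149 [] 6
150 [] 12
151 [] 1
152 [] 1
153 [] 0
154 [] 0
```

>>> arm_command:
  plan:
    - [[0,0.01,0],[0,0,0]]
    - [[0,0.02,0],[0,0,0]]
    - [[0,0.03,0],[0,0,0]]
    - [[0,0.03,0],[0,0,0]]

```text
clock: 4.15
position: [0.4916, 0.2283, 0.2568]
ee_rot: [-1.572, 0.002, 0.002]
force: [-0.2, 0.3, 0.4]
width: 0.996
```

```bash
python3 v.py pics/v2.png
```

```text
t 4.15 pos [0.4916 0.2283 0.2568] F [-0.1702  0.262   0.3799] w 0.9957026230599537 q [-0.6445  0.2929  0.1431  1.7715 -0.0465  1.0835  1.0852]
R
 [[ 1.     -0.0026  0.0001]
 [-0.0001 -0.0016  1.    ]
 [-0.0026 -1.     -0.0016]]
shift tool: [ 0.0026  0.0778 -0.0007]
turn deg tool: [ 0.092  -0.004  -0.1514]
turn deg tool: [  0.2377 179.9958   0.1446]
```

View pics/v2.png

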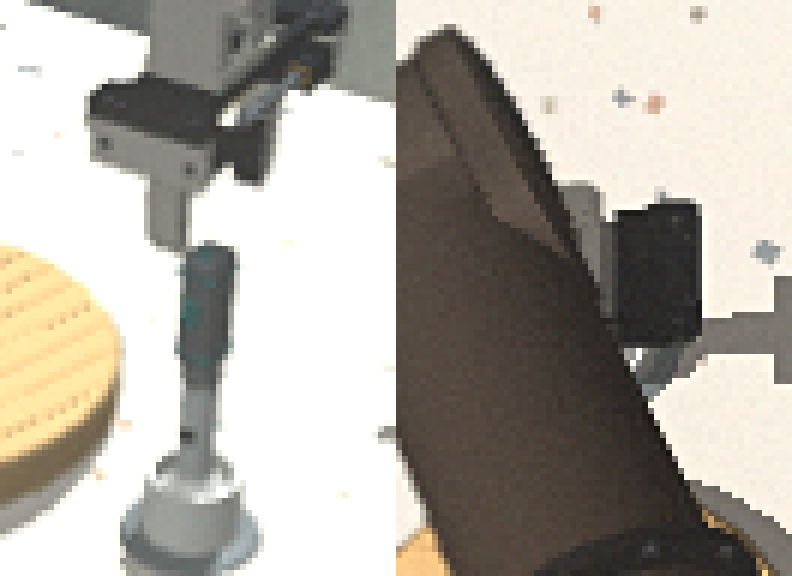

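>>> arm_command:
  plan:
    - [[0.0025,0.02,0],[0,0,0]]
    - [[0.0025,0.04,0],[0,0,0]]
    - [[0.0025,0.06,0],[0,0,0]]
    - [[0.0025,0.078,0],[0,0,0]]
    - [[0.0025,0.078,0],[0,0,0]]

```text
clock: 4.75
position: [0.4941, 0.2281, 0.179]
ee_rot: [-1.573, 0.003, 0.002]
force: [0.2, 0.1, -0.0]
width: 1.001
```

```bash
python3 v.py pics/v3.png
```

```text
t 4.75 pos [0.4941 0.2281 0.179 ] F [ 0.1532  0.0825 -0.0384] w 1.001024588765114 q [-0.6311  0.376   0.133   1.8643 -0.0617  0.9086  1.1012]
R
 [[ 1.     -0.0029  0.0005]
 [-0.0005 -0.0017  1.    ]
 [-0.0029 -1.     -0.0017]]
shift tool: [-0.0001  0.     -0.0006]
turn deg tool: [ 0.0989 -0.029  -0.1675]
turn deg tool: [  0.2631 179.9707   0.1553]
```

View pics/v3.png

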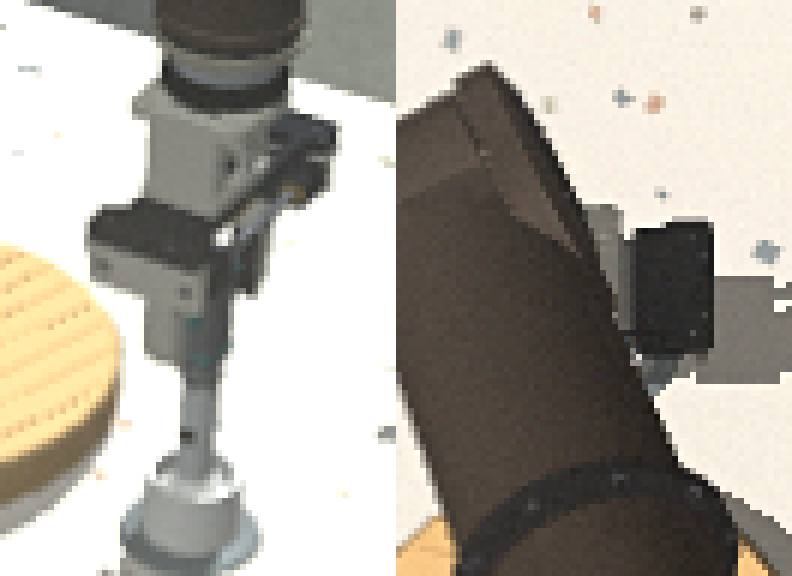

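>>> arm_command:
  plan:
    - [[0,0,0],[0,0,0]]
    - [[0,0,0],[0,0,0]]
    - [[0,0,0],[0,0,0]]
    - [[0,0,0],[0,0,0]]
    - [[0,0,0],[0,0,0]]
  fingers: 1
  squeeze: 18

```text
clock: 5.35
position: [0.4951, 0.2287, 0.1809]
ee_rot: [-1.571, 0.0, -0.0]
force: [-0.4, 1.3, 1.0]
width: 0.614
```

>>> arm_command:
  plan:
    - [[0,0,0],[0,0,0]]
    - [[0,0,0],[0,0,0]]
    - [[0,0,0],[0,0,0]]

```text
clock: 5.65
position: [0.4951, 0.2285, 0.1807]
ee_rot: [-1.571, 0.0, -0.0]
force: [1.1, -1.9, -1.2]
width: 0.354
```

```bash
python3 v.py pics/v4.png
```

```text
t 5.65 pos [0.4951 0.2285 0.1807] F [ 1.0659 -1.9283 -1.2163] w 0.3535830756492987 q [-0.6313  0.3741  0.1334  1.8626 -0.0614  0.9091  1.1012]
R
 [[ 1.     -0.0001  0.0004]
 [-0.0004 -0.0002  1.    ]
 [-0.0001 -1.     -0.0002]]
shift tool: [-0.0011  0.0017 -0.001 ]
turn deg tool: [ 0.0129 -0.0206 -0.0046]
turn deg tool: [  0.0072 179.9794   0.0202]
```

View pics/v4.png

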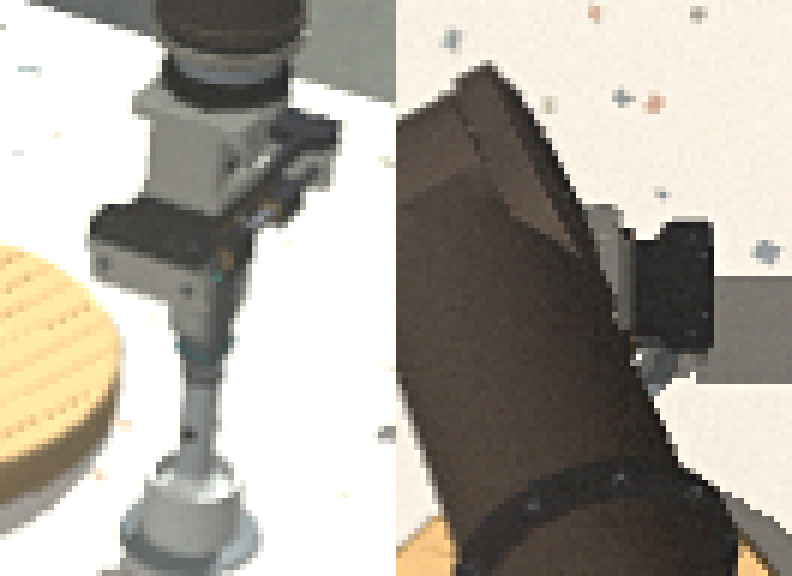

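>>> arm_command:
  plan:
    - [[0,0,0],[0,0,0]]
    - [[0,0,0],[0,0,0]]
    - [[0,0,0],[0,0,0]]
    - [[0,0,0],[0,0,0]]

```text
clock: 6.15
position: [0.4951, 0.2286, 0.1807]
ee_rot: [-1.571, 0.0, -0.0]
force: [0.7, 0.1, -1.4]
width: 0.346
```

>>> arm_command:
  plan:
    - [[0,0,0],[0,0,0]]
    - [[0,0,0],[0,0,0]]
    - [[0,0,0],[0,0,0]]
    - [[0,0,0],[0,0,0]]
  squeeze: 35

```text
clock: 6.55
position: [0.4951, 0.2286, 0.1807]
ee_rot: [-1.571, 0.0, -0.0]
force: [0.5, 0.2, -1.3]
width: 0.339
```

>>> arm_command:
  plan:
    - [[0,-0.005,0],[0,0,0]]
    - [[0,-0.01,0],[0,0,0]]
    - [[0,-0.015,0],[0,0,0]]
    - [[0,-0.02,0],[0,0,0]]
    - [[0,-0.02,0],[0,0,0]]

```text
clock: 7.05
position: [0.4954, 0.2288, 0.2017]
ee_rot: [-1.57, -0.001, -0.001]
force: [-0.9, -0.3, -0.0]
width: 0.338
```

```bash
python3 v.py pics/v5.png
```

```text
t 7.05 pos [0.4954 0.2288 0.2017] F [-0.8824 -0.3431 -0.0477] w 0.3378963418357972 q [-0.6345  0.3503  0.1367  1.8384 -0.0574  0.9553  1.0975]
R
 [[ 1.      0.0011  0.0004]
 [-0.0004  0.0007  1.    ]
 [ 0.0011 -1.      0.0007]]
shift tool: [-0.0014  0.0227 -0.0013]
turn deg tool: [-0.0414 -0.0222  0.0645]
turn deg tool: [ -0.1014 179.9777  -0.065 ]
```

View pics/v5.png

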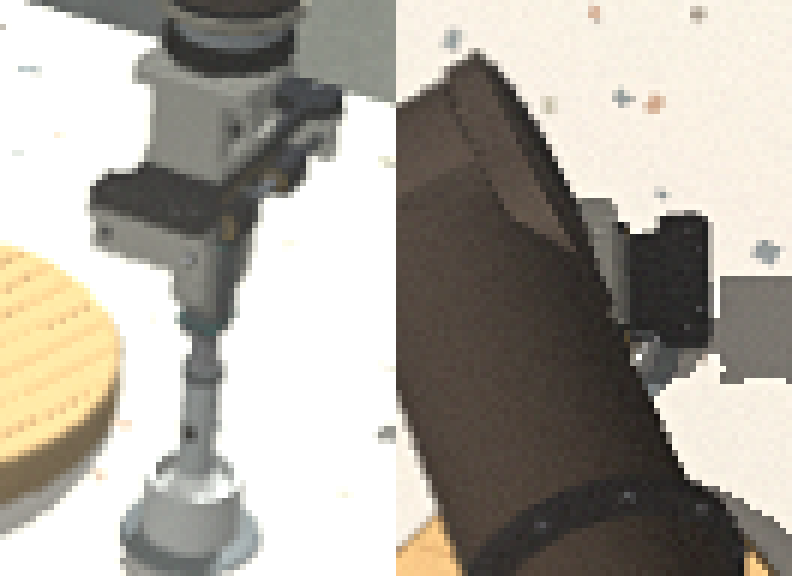

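>>> arm_command:
  plan:
    - [[0,-0.012,0],[0,0,0]]
    - [[0,-0.024,0],[0,0,0]]
    - [[0,-0.036,0],[0,0,0]]
    - [[0,-0.046,0],[0,0,0]]
    - [[0,-0.052,0],[0,0,0]]

```text
clock: 7.65
position: [0.4955, 0.2288, 0.2542]
ee_rot: [-1.57, -0.001, -0.001]
force: [-0.4, 0.5, -2.4]
width: 0.342
```

>>> arm_command:
  plan:
    - [[0,-0.001,0],[0,0,0]]
    - [[0,-0.001,0],[0,0,0]]
    - [[0,-0.001,0],[0,0,0]]

```text
clock: 7.95
position: [0.4948, 0.2285, 0.2532]
ee_rot: [-1.571, 0.001, 0.0]
force: [-0.2, 0.8, -2.5]
width: 0.34
```

```bash
python3 v.py pics/v6.png
```

```text
t 7.95 pos [0.4948 0.2285 0.2532] F [-0.1715  0.841  -2.5102] w 0.34032939700449016 q [-0.642   0.2998  0.1439  1.7714 -0.0482  1.0747  1.0891]
R
 [[ 1.     -0.0007  0.0003]
 [-0.0003 -0.0004  1.    ]
 [-0.0007 -1.     -0.0004]]
shift tool: [-0.0008  0.0742 -0.001 ]
turn deg tool: [ 0.0241 -0.0197 -0.0423]
turn deg tool: [  0.0664 179.9803   0.0379]
```

View pics/v6.png

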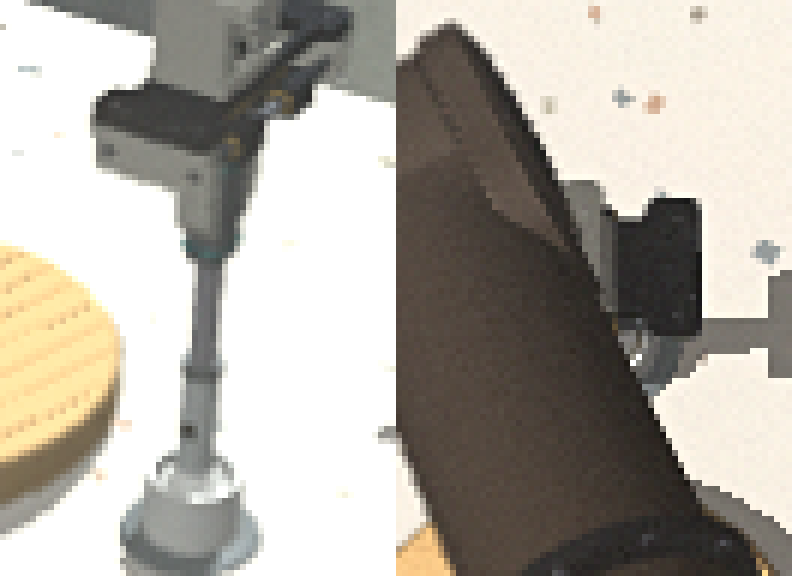

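>>> arm_command:
  plan:
    - [[0,-0.002,0],[0,0,0]]
    - [[0,-0.002,0],[0,0,0]]
    - [[0,-0.002,0],[0,0,0]]

```text
clock: 8.35
position: [0.4951, 0.2286, 0.2557]
ee_rot: [-1.571, 0.0, -0.0]
force: [-0.3, -0.5, -2.7]
width: 0.343
```

>>> arm_command:
  plan:
    - [[0,0,0],[0,0,0]]
    - [[0,0,0],[0,0,0]]
    - [[0,0,0],[0,0,0]]
    - [[0,0,0],[0,0,0]]
    - [[0,0,0],[0,0,0]]
  fingers: -1

```text
clock: 8.85
position: [0.4952, 0.2287, 0.2559]
ee_rot: [-1.571, 0.0, -0.001]
force: [-0.5, 0.8, -1.1]
width: 0.731
```

>>> arm_command:
  plan:
    - [[0,0,0],[0,0,0]]
    - [[0,0,0],[0,0,0]]
    - [[0,0,0],[0,0,0]]
    - [[0,0,0],[0,0,0]]
    - [[0,0,0],[0,0,0]]

```text
clock: 9.35
position: [0.4951, 0.2286, 0.2557]
ee_rot: [-1.571, 0.0, -0.0]
force: [0.0, -0.6, -0.5]
width: 0.998
```

```bash
python3 v.py pics/v7.png
```

```text
t 9.35 pos [0.4951 0.2286 0.2557] F [ 0.0209 -0.6482 -0.4815] w 0.9984321876581874 q [-0.6422  0.2976  0.1442  1.7679 -0.0478  1.0795  1.0888]
R
 [[ 1.     -0.      0.0003]
 [-0.0003  0.      1.    ]
 [-0.     -1.      0.    ]]
shift tool: [-0.0011  0.0767 -0.0011]
turn deg tool: [-0.0006 -0.019  -0.0003]
turn deg tool: [  0.0004 179.981   -0.001 ]
```

View pics/v7.png

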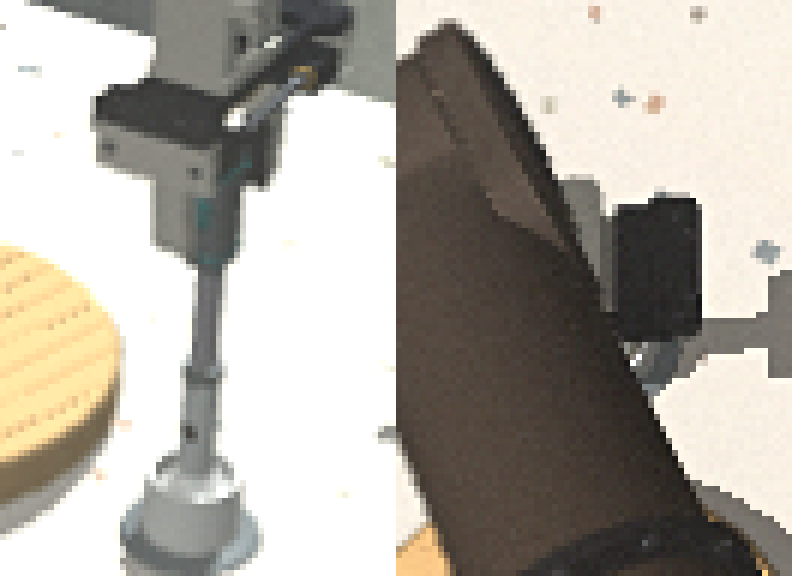

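>>> arm_command:
  plan:
    - [[0,0,0],[0,8,0]]
    - [[0,0,0],[0,16,0]]
    - [[0,0,0],[0,24,0]]
    - [[0,0,0],[0,32,0]]
    - [[0,0,0],[0,40,0]]

```text
clock: 9.95
position: [0.495, 0.2287, 0.2557]
ee_rot: [-1.5, 0.551, -0.551]
force: [-0.7, -1.7, -0.4]
width: 1.001
```

>>> arm_command:
  plan:
    - [[0,0,0],[0,8,0]]
    - [[0,0,0],[0,16,0]]
    - [[0,0,0],[0,24,0]]
    - [[0,0,0],[0,32,0]]
    - [[0,0,0],[0,40,0]]

```text
clock: 10.45
position: [0.4951, 0.2287, 0.2558]
ee_rot: [-1.284, 1.084, -1.084]
force: [-0.9, -0.5, 0.2]
width: 1.002
```

>>> arm_command:
  plan:
    - [[0,0,0],[0,8,0]]
    - [[0,0.003,0],[0,10,0]]
    - [[0,0.006,0],[0,10,0]]
    - [[0,0.006,0],[0,10,0]]

```text
clock: 10.85
position: [0.4948, 0.2286, 0.2493]
ee_rot: [-1.211, 1.209, -1.208]
force: [0.1, -0.4, 0.4]
width: 1.001
```

```bash
python3 v.py pics/v8.png
python3 - <<'E'
from h import *
s=get_image("scene")
for z in(.203,.243,.246,.283): print(z,proj(s,[.4945,.228,z]), (proj(s,[.4945,.228,z])-[250,90])*6)
print((proj(s,[.4945,.2085,.246])-[250,90])*6)
E
```

```text
t 10.85 pos [0.4948 0.2286 0.2493] F [ 0.1263 -0.4428  0.3852] w 1.0011614052762263 q [-0.8731  0.3146  0.4484  1.7955 -0.1537  1.0667 -0.368 ]
R
 [[ 0.0012 -0.0006  1.    ]
 [-1.     -0.0004  0.0012]
 [ 0.0004 -1.     -0.0006]]
shift tool: [ 0.0011  0.0703 -0.0008]
turn deg tool: [  0.0465 -89.9289  -0.0114]
turn deg tool: [ 0.0114 90.0711  0.0465]
0.203 [284.9731 133.0431] [209.8385 258.2583]
0.243 [285.7036 123.3344] [214.2216 200.0065]
0.246 [285.7593 122.5933] [214.5556 195.5595]
0.283 [286.4561 113.2988] [218.7365 139.7925]
[199.1328 209.5683]
```

View pics/v8.png

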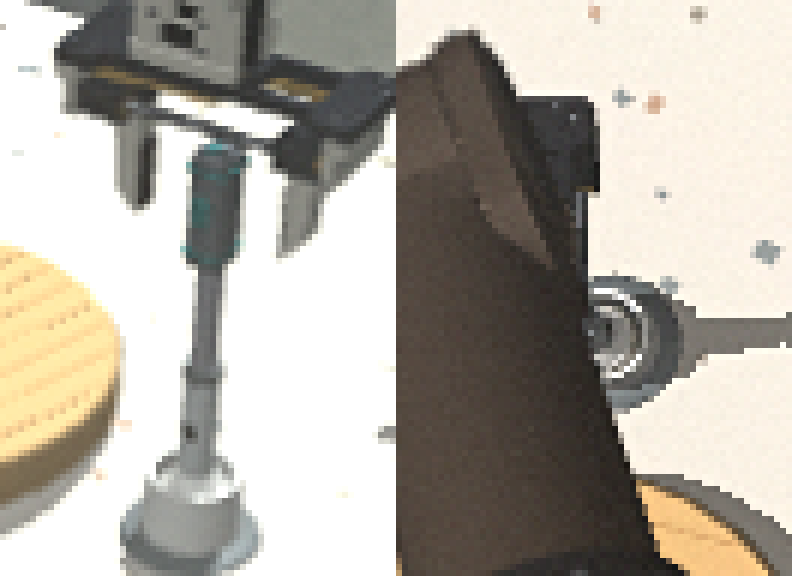

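>>> arm_command:
  plan:
    - [[0,0,0],[0,0,0]]
    - [[0,0,0],[0,0,0]]
    - [[0,0,0],[0,0,0]]
    - [[0,0,0],[0,0,0]]
    - [[0,0,0],[0,0,0]]
  fingers: 1
  squeeze: 25

```text
clock: 11.5
position: [0.4951, 0.2286, 0.2497]
ee_rot: [-1.209, 1.209, -1.209]
force: [-0.1, -0.5, -0.4]
width: 0.617
```

>>> arm_command:
  plan:
    - [[0,0,0],[0,0,0]]
    - [[0,0,0],[0,0,0]]
    - [[0,0,0],[0,0,0]]
    - [[0,0,0],[0,0,0]]
    - [[0,0,0],[0,0,0]]

```text
clock: 12.0
position: [0.4949, 0.2286, 0.2497]
ee_rot: [-1.209, 1.21, -1.209]
force: [-0.5, -1.3, 0.7]
width: 0.293
```

>>> arm_command:
  plan:
    - [[0,-0.003,0],[0,0,0]]
    - [[0,-0.008,0],[0,0,0]]
    - [[0,-0.014,0],[0,0,0]]
    - [[0,-0.02,0],[0,0,0]]
    - [[0,-0.02,0],[0,0,0]]

```text
clock: 12.5
position: [0.4955, 0.2287, 0.2708]
ee_rot: [-1.207, 1.209, -1.21]
force: [-0.5, -0.2, -1.5]
width: 0.292
```

```bash
python3 v.py pics/v9.png
```

```text
t 12.5 pos [0.4955 0.2287 0.2708] F [-0.5236 -0.2382 -1.4508] w 0.2920899133836068 q [-0.8794  0.2947  0.4542  1.7651 -0.1427  1.1127 -0.3795]
R
 [[-0.0004  0.0013  1.    ]
 [-1.      0.0008 -0.0004]
 [-0.0008 -1.      0.0013]]
shift tool: [ 0.0013  0.0918 -0.0016]
turn deg tool: [ -0.0928 -90.0238   0.0236]
turn deg tool: [-0.0236 89.9762 -0.0928]
```

View pics/v9.png

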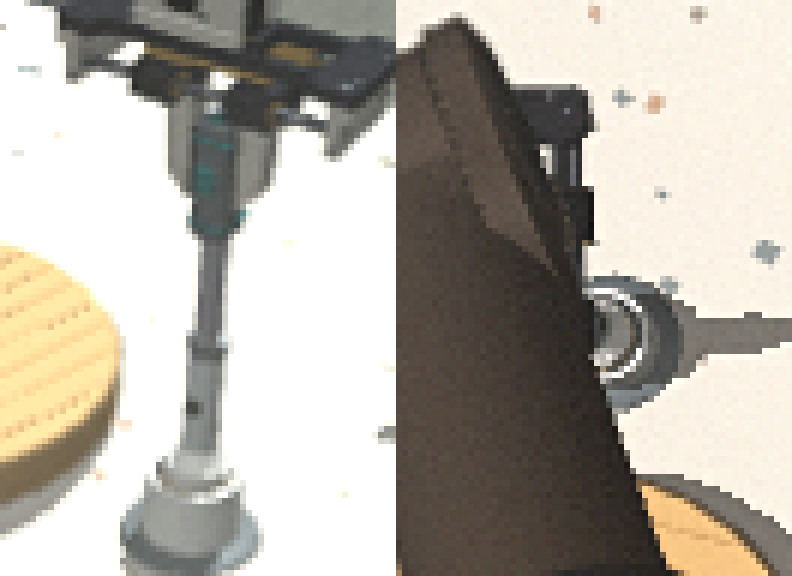

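>>> arm_command:
  plan:
    - [[0,-0.015,0],[0,0,0]]
    - [[0,-0.03,0],[0,0,0]]
    - [[0,-0.045,0],[0,0,0]]
    - [[0,-0.058,0],[0,0,0]]
    - [[0,-0.065,0],[0,0,0]]

```text
clock: 13.1
position: [0.4953, 0.2287, 0.3357]
ee_rot: [-1.208, 1.209, -1.209]
force: [-0.2, 0.4, -2.7]
width: 0.294
```

>>> arm_command:
  plan:
    - [[0.005,0,0],[0,0,0]]
    - [[0.02,0,0],[0,0,0]]
    - [[0.04,0,-0.001],[0,0,0]]
    - [[0.065,0,-0.001],[0,0,0]]
    - [[0.09,0,-0.001],[0,0,0]]

```text
clock: 13.6
position: [0.4935, 0.1356, 0.3342]
ee_rot: [-1.21, 1.211, -1.211]
force: [0.2, -0.7, -2.1]
width: 0.283
```

Run:
```python
from h import *
need((.488,-.257,.335),(1,0,0))
s=get_image("scene");cv2.imwrite("pics/s10.png",s["color"][:,:,::-1])
```

```text
t 13.6 pos [0.4935 0.1356 0.3342] F [ 0.2068 -0.7094 -2.0759] w 0.282819551683187 q [-0.7942  0.1858  0.5102  1.7407 -0.0949  1.2408 -0.2622]
R
 [[-0.0017 -0.0009  1.    ]
 [-1.     -0.0008 -0.0017]
 [ 0.0008 -1.     -0.0009]]
shift tool: [ 0.3926 -0.0005 -0.0048]
turn deg tool: [ 0.0532 -0.0987  0.0467]
turn deg tool: [ -0.0733 179.9013   0.0836]
```

View pics/s10.png

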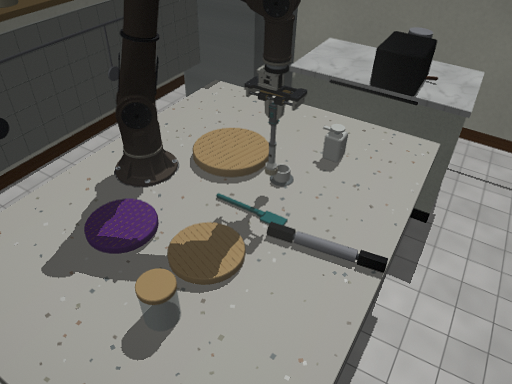

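The brush is out of the stand at (272,165) and hangs upright. I'm carrying it on to the board at (207,251).

>>> arm_command:
  plan:
    - [[0.028,0,0],[0,0,0]]
    - [[0.056,0,-0.001],[0,0,0]]
    - [[0.084,0,-0.001],[0,0,0]]
    - [[0.112,0,-0.002],[0,0,0]]
    - [[0.14,0,-0.002],[0,0,0]]

```text
clock: 14.15
position: [0.4908, -0.0043, 0.3343]
ee_rot: [-1.209, 1.211, -1.21]
force: [0.1, -0.1, -2.9]
width: 0.283
```

>>> arm_command:
  plan:
    - [[0.028,0,0],[0,0,0]]
    - [[0.056,0,-0.001],[0,0,0]]
    - [[0.084,0,-0.001],[0,0,0]]
    - [[0.112,0,-0.002],[0,0,0]]
    - [[0.14,0,-0.002],[0,0,0]]

```text
clock: 14.65
position: [0.4883, -0.144, 0.3343]
ee_rot: [-1.209, 1.212, -1.21]
force: [-0.3, -0.6, -2.9]
width: 0.283
```

>>> arm_command:
  plan:
    - [[0.03,0,0],[0,0,0]]
    - [[0.06,0,0],[0,0,0]]
    - [[0.085,0,0],[0,0,0]]
    - [[0.103,0,0],[0,0,0]]
    - [[0.11,0,0],[0,0,0]]

```text
clock: 15.15
position: [0.4878, -0.2547, 0.3344]
ee_rot: [-1.208, 1.213, -1.213]
force: [-1.3, 0.5, -2.3]
width: 0.28
```

Run:
```python
from h import *
need((.488,-.257,.325),(1,0,0))
s=get_image("scene");t=get_image("top");cv2.imwrite("pics/s11.png",cv2.resize(s["color"][150:290,120:300,::-1],None,fx=4,fy=4))
cv2.imwrite("pics/t11.png",t["color"][:,:,::-1])
o=observe();x,y,z=o["position"]
for k in (.036,.0855,.0855+.207,.0855+.237): print(k,(proj(s,(x,y,k))-[120,150])*4)
```

```text
t 15.15 pos [ 0.4878 -0.2547  0.3344] F [-1.282   0.5204 -2.338 ] w 0.2796276406723903 q [-0.179   0.2856  0.7442  1.6665 -0.2     1.2686  0.5999]
R
 [[-0.0051 -0.0009  1.    ]
 [-1.     -0.0008 -0.0051]
 [ 0.0008 -1.     -0.0009]]
shift tool: [0.0023 0.0094 0.0002]
turn deg tool: [ 0.0532 -0.2895  0.0455]
turn deg tool: [ -0.0713 179.7105   0.0834]
0.036 [347.6113 393.1106]
0.0855 [343.8945 347.9894]
0.2925 [326.3348 130.5859]
0.3225 [323.4874  94.6485]
```

View pics/s11.png

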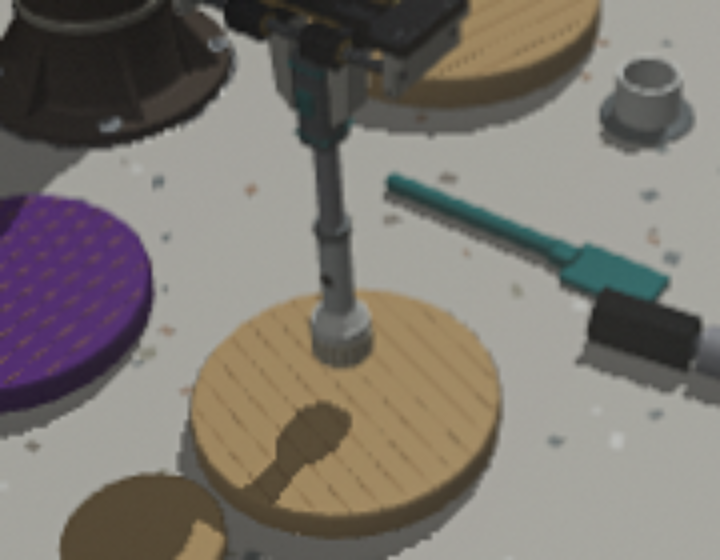

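View pics/t11.png

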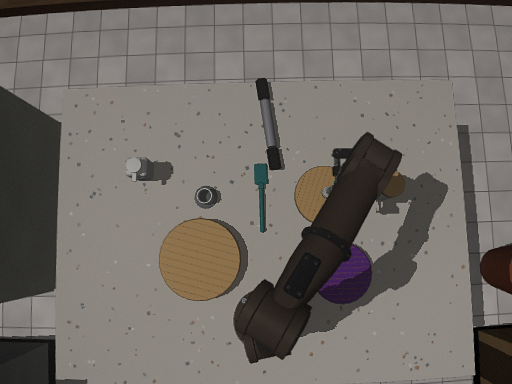

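>>> arm_command:
  plan:
    - [[0.001,0.003,0],[0,0,0]]
    - [[0.001,0.003,0],[0,0,0]]
    - [[0.001,0.003,0],[0,0,0]]
    - [[0.001,0.003,0],[0,0,0]]
    - [[0.001,0.003,0],[0,0,0]]

```text
clock: 15.75
position: [0.49, -0.252, 0.3318]
ee_rot: [-1.209, 1.209, -1.209]
force: [-0.5, -0.9, -2.7]
width: 0.282
```

Run:
```python
from h import *
need((.488,-.257,.325),(1,0,0))
s=get_image("scene");im=s["color"][155:195,180:220,::-1]
cv2.imwrite("pics/s12.png",np.clip(cv2.resize(im,None,fx=14,fy=14,interpolation=cv2.INTER_NEAREST)*1.8,0,255).astype(np.uint8))
o=observe();x,y,z=o["position"];mid=z-.0033
for n,P in dict(mid=(x,y,mid-.003),btn_out=(x,y-.0195,mid),btn_flush=(x,y-.015,mid)).items(): print(n,(proj(s,P)-[180,155]+.5)*14)
```

```text
t 15.75 pos [ 0.49   -0.252   0.3318] F [-0.4904 -0.945  -2.6606] w 0.2823699814828926 q [-0.181   0.2882  0.7408  1.6696 -0.2028  1.2626  0.6015]
R
 [[ 0.0003  0.0002  1.    ]
 [-1.      0.0001  0.0003]
 [-0.0001 -1.      0.0002]]
shift tool: [ 0.005   0.0068 -0.002 ]
turn deg tool: [-0.0104  0.0192 -0.005 ]
turn deg tool: [  -0.0078 -179.9808    0.0163]
mid [306.5023 255.8155]
btn_out [241.8357 296.2751]
btn_flush [256.6646 283.8521]
```

View pics/s12.png

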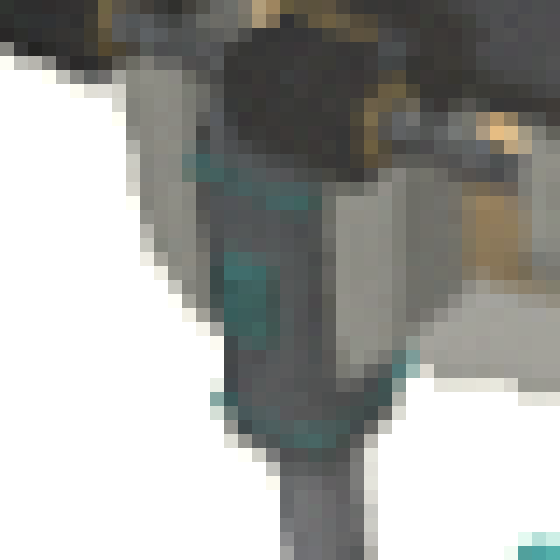

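The close crop shows the button at (245,298). That matches the predicted "out" position (242,296) rather than flush (257,284). The pads sit on the handle's sides, clear of the button, so I'm handing the job in.

```bash
python3 -c "
from cell import *
print(sign_off())"
```

```text
the job is handed in; nothing more can be done
None
```

I handed the job in with the brush held upright over the smaller bamboo board, its handle out at the second stop and the button out. No verdict was reported, so this rests on my own checks.

**What I did:** I pinched the handle across the button until it was flush, then drew it up about 75 mm. The tube stayed put until the end of travel, when the wrist force rose to about 2.5 N, the weight of the brush. I opened the fingers, turned the gripper 90°, took the handle on its sides off the button, lifted the brush out of the stand and carried it over the board.

**Last checks:**
- **Grip:** the fingers closed on the 26 mm side, reading about 26 mm, and the wrist carried a steady 2.7 N or so.
- **Button:** in the last close crop it lies within about 4 enlarged pixels (0.3 camera pixel) of its predicted "out" place; flush would be about a pixel away.
- **Extension:** the handle's bottom ring and the tube's position fit the second stop, to about one pixel (4 mm).
- **Placing:** the TCP is at (0.490, −0.252) and I measured the board's centre at about (0.488, −0.257). The bristles are about 45 mm clear of the wood.
- **Other things:** the rest of the counter looked unmoved in the last wide pictures. The run ended at about 16 s of the 51 s allowed.

**Disagreements:** the two views differed by about 14 mm on the board's centre, so I used the mean, well within the 60 mm allowed. The first squeeze of 18 N read about 1 mm short of flush, so I raised it to 35 N before pulling. The gripper's opening seems to read about 1 mm wide.

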